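Space the dividers of a flask rack with a gauge block

ROBOT

A 7-joint arm with a two-finger parallel gripper is mounted at the origin on the work surface. World frame = base frame: x ahead of the robot, y to its left, z up, the work surface at z = 0. Lengths are in m, angles in rad, forces in N, time in s.
With the tool pointing down it reaches from about 0.4 to 0.9 m from the base axis. Payload 5.6 kg.
Tool frame: the origin (TCP) lies midway between the tips of the shut fingers; the grasp point (between the pads) lies 19 mm behind it; z points along the fingers, y is the line along which they close (so a half turn about z gives the same grasp; the last joint's range is limited). The gripper opens to 92 mm and grips with 3 to 60 N. Pads are 20 mm wide; open, the fingers measure 128 mm over their backs; the gripper's body (75 mm by 189 mm) begins 69 mm behind the grasp point.
Start: joints at [-1.364, 0.468, -0.012, 1.603, 0.006, 1.071, -0.056], TCP at [0.161, 0.63, 0.215] pointing down, gripper open.
Joint ranges: [-2.53, 2.53], [-0.31, 2.02], [-1.57, 1.55], [0.28, 2.44], [-1.29, 4.43], [0.15, 1.84], [-2.92, 2.92]. Speed limits (rad/s): [2.57, 2.57, 3.14, 3.14, 3.14, 3.14, 3.14].

INTERFACE

Orientations are given as a 3x3 rotation matrix whose columns are the frame's x, y, z axes.
In Python, from station import env, effector, solver, viewer, workorder, search_frame, tip_of gives the robot as it stands. Calls block until the motion is done:
- env.reach(position, orientation): joint-space move of the TCP to a pose.
- env.movel(position, frame=None, rate=0.15): straight line of the TCP; frame=None keeps the orientation; rate is the mean speed in m/s.
- env.goto_joints(angles): joint-space move.
- effector.release() and effector.grasp(squeeze=None): open the fingers fully, or close them until they stop; squeeze is the grip in N (None keeps the last).
- env.pause(seconds).
- solver.inverse_kinematics(position, orientation): joint angles nearest the present ones, or None.
- env.sense(): the state.
- viewer.read_camera(name): name is "side" or "top"; returns (picture, depth): 480x640x3 uint8, red, green, blue; 480x640 float32, m along the optical axis (not along the pixel's ray), 0 where there is no reading.
- viewer.camera_info(name): a dict with "intrinsics" (3x3 intrinsics, pixels), "eye" and "rotation" of the camera in the world. Camera axes: x right, y up, looking along -z (the intrinsics and any distortion apply to the point x, -y, -z); pixel columns grow to the right and rows downward; lengths in m; the calibration is good to about 2 mm. A picture is of the moment at which its call begins. camera_info takes no time and is no camera call.
A pose or a line that the arm cannot do raises env.PlanningError and nothing moves.
- workorder.finish_job(): hands the job in; it is judged then, once.
Trained networks look in the newest picture that a camera, given by its name, has taken for a name from the list of things; names that differ only in an ending like _2 or _b are one class to them, and where a whole thing is asked for, a point or a joint stands for the part that bears it (a point fixed in the world has none). Each returns a list of dicts, best first, with "score" (0 to 1); they miss things now and then, are a little off and sometimes report something else, mostly with a low value. They report only what shows in the picture. A call takes as long as a camera call. They do not tell look-alikes from the thing itself.
- search_frame(camera, name): "at" ([x, y, z] in m, in world coordinates, good to about 4 mm: the middle of the surface that is visible of it).
- tip_of(camera, name): "at" ([x, y, z] in m, in world coordinates, good to about 4 mm: a listed point, or the origin of a listed thing).
The state is a dict: "t": time; "joint_positions": joint angles; "joint_velocities": joint speeds; "tau": joint torques, N m; "ee_pos": TCP position; "tcp_rot": TCP orientation; "wrist_force": force on the tool from outside, world axes, zero at the start; "moment": the same for the moment, N m; "gripper_width": finger opening in m; "grasp_force": force on a finger pad.
Only numpy, scipy, OpenCV 4.12 (cv2) and the standard library are available. Lean on these libraries where they do the work, as an engineer would, in place of code of your own. Each camera call takes 0.05 s, during which the arm holds its last target. There are 200 camera calls.

TASK

Set the three orange dividers of the sloping culture-flask rack so that the first three slots are each just one gauge block wide. Take the white gauge block by its black handle and, beginning at the rack's fixed grey end wall on the right as the robot sees it, press it squarely, tapered nose first, right down to the bed between the wall and the first divider so that it pushes that divider out to the gap, then step it to the second and to the third slot, without shifting the divider already set behind it. Then stand the block upright in the middle of its blue pad, let go of it, and leave the other things on the bench undisturbed.

Things in the scene. Friction and masses are not known exactly. Their poses are not given: they have to be found in the camera images.
- gauge_mid (a point): loose white gauge block with black handle, 0.25 kg, standing upright on the blue pad; 122 mm high. Point: its centre, 61 mm above its foot. Own z up its height, y across its width (the gauging width), x along its 60 mm length. From the foot up: tapered nose 0-36 mm, widening on both sides from 18 to 44 mm in y (60 in x throughout); straight body 36-66 mm, 44 wide in y (the gap to set); black handle 66-122 mm, 36 x 36 mm square. The same both ways round (half turn about z).
- gauge_foot (a point): the middle of the gauge block's foot (underside), axes as the block's
- gauge: the gauge block as a whole; origin at its foot
- pad: fixed blue parking pad for the gauge, 110 x 120 mm, 4 mm thick (its top is 4 mm above the bench); origin at the centre of its underside. It lies on the left or on the right of the rack
- bed: grey bed of the fixed flask rack, 150 (x) x 258 (y) mm, tilted 25 degrees so that it slopes down towards the robot; origin on its upper surface at the centre, 85 mm above the bench. Axes: z square out of the bed (up and towards the robot), x up the slope (away from the robot), y along the row (to the robot's left). A 16 mm high lip runs along its low edge; the row has an end wall at both ends, 12 mm thick and 60 mm high. Bed, walls and rack do not move.
- end_wall (a point): the fixed grey end wall where the row begins (the -y end of the bed): middle of the top edge of its inner face (the face that looks to bed +y), 60 mm above the bed; axes as the bed's
- divider1_top (a point): orange upright divider plate, 8 mm thick (bed y), 120 long (bed x), 60 high; slides stiffly (about 3 N) along the bed's y only and stays where left. Point: middle of its top edge, 60 mm above the bed; axes as the bed's. First from the end wall; starts 5 to 11 mm too near the wall.
- divider2_top (a point): orange upright divider plate, 8 mm thick (bed y), 120 long (bed x), 60 high; slides stiffly (about 3 N) along the bed's y only and stays where left. Point: middle of its top edge, 60 mm above the bed; axes as the bed's. Second; must come to 52 mm (44 gap + 8 thickness) from the first, centre to centre; starts 5 to 11 mm short of its final place.
- divider3_top (a point): orange upright divider plate, 8 mm thick (bed y), 120 long (bed x), 60 high; slides stiffly (about 3 N) along the bed's y only and stays where left. Point: middle of its top edge, 60 mm above the bed; axes as the bed's. Third; must come to 52 mm from the second; starts 5 to 11 mm short of its final place.
- slot1 (a point): fixed point on the bed surface at the centre of the first slot when rightly set (22 mm from the end wall's inner face); axes as the bed's
- slot2 (a point): the same for the second slot (74 mm from the wall)
- slot3 (a point): the same for the third slot (126 mm from the wall)
- amber_bottle: bystander: loose amber bottle, 64 mm across, 115 high, standing beyond the pad; origin at its underside
- tray_flask: bystander: loose clear culture flask lying in an aluminium tray (220 x 150 mm, 18 high) at the side of the rack opposite the pad; 38 mm high, 155 long
- flask: bystander: loose clear culture flask lying in front of the rack, on the robot's side, 38 mm high, 155 long
- tip_box: bystander: loose grey and blue pipette-tip box, 120 x 85 x 72 mm high
- mouse: bystander: loose black computer mouse, 105 x 60 x 24 mm
There are look-alikes about, which are no part of the job. Of the things that look like the pad, the middle-sized one is meant. What is shaped like the gauge but green is not meant.

How it is judged:
By the outcome, as a careful person would: the job done as asked, in the order asked, and still so for the second after the job is handed in, with the robot touching nothing.
It also fails if it takes over 67 s, if anything falls off the work surface, if the arm or the gripper's body presses on something with over 40 N, if the wrist force passes 120 N, or if a joint passes its speed limit or range.

## Working session

There is one attempt and no reset: what is moved stays moved. The work goes in short steps, each a Python script; the robot and the scene stay as the last script left them, time stands still between calls to the robot, and variables do not carry over. Pictures are saved under pics/ and viewed, at most 10 in all, crops included, and the job is handed in when it is done.

```bash
ls; mkdir -p pics
python3 - <<'E'
from station import env, viewer, search_frame, tip_of
import cv2, numpy as np
for c in ("top","side"):
    p,d=viewer.read_camera(c); cv2.imwrite(f"pics/{c}0.png",p[:,:,::-1]); np.save(f"pics/{c}0.npy",d)
    i=viewer.camera_info(c); print(c,{k:np.round(v,3).tolist() if not isinstance(v,str) else v for k,v in i.items()})
    for n in "gauge_mid gauge_foot pad bed end_wall divider1_top divider2_top divider3_top slot1 slot3 amber_bottle tray_flask flask tip_box mouse".split():
        print(n,[(np.round(r["at"],3).tolist(),round(r["score"],2)) for r in tip_of(c,n)[:4]])
print(env.sense()["t"])
E
```

```text
pics
top {'intrinsics': [[457.767, 0.0, 316.891], [0.0, 457.767, 244.039], [0.0, 0.0, 1.0]], 'eye': [0.395, 0.087, 1.34], 'rotation': [[-0.006, 0.992, -0.122], [-1.0, -0.007, -0.01], [-0.011, 0.122, 0.992]]}
gauge_mid [([0.384, 0.462, 0.06], 0.8), ([0.489, 0.342, 0.065], 0.75)]
gauge_foot [([0.383, 0.466, 0.002], 0.62)]
pad [([0.32, 0.31, 0.009], 0.89), ([0.475, 0.33, -0.001], 0.72), ([0.643, 0.028, 0.089], 0.5)]
bed [([0.646, 0.029, 0.089], 0.9)]
end_wall [([0.59, -0.07, 0.142], 0.78)]
divider1_top [([0.605, -0.03, 0.14], 0.48), ([0.486, 0.341, 0.067], 0.44)]
divider2_top [([0.612, 0.022, 0.14], 0.65)]
divider3_top [([0.628, 0.075, 0.14], 0.56), ([0.616, 0.02, 0.138], 0.54)]
slot1 [([0.645, 0.045, 0.084], 0.79), ([0.627, -0.056, 0.084], 0.77), ([0.636, -0.001, 0.085], 0.6), ([0.615, 0.02, 0.139], 0.59)]
slot3 [([0.645, 0.045, 0.084], 0.79), ([0.627, -0.056, 0.084], 0.77), ([0.636, -0.001, 0.085], 0.6), ([0.615, 0.02, 0.139], 0.59)]
amber_bottle [([0.599, 0.347, 0.002], 0.91)]
tray_flask [([0.478, 0.332, -0.002], 0.73), ([0.502, -0.305, 0.004], 0.66), ([0.625, -0.054, 0.085], 0.49)]

[... 801 characters left out ...]
32, 0.139], 0.55)]
divider2_top [([0.615, 0.018, 0.139], 0.75)]
divider3_top [([0.631, 0.07, 0.14], 0.88), ([0.418, -0.014, -0.0], 0.74), ([0.756, -0.248, 0.003], 0.43)]
slot1 [([0.65, 0.044, 0.082], 0.97), ([0.621, -0.062, 0.086], 0.93), ([0.634, -0.008, 0.083], 0.71)]
slot3 [([0.65, 0.044, 0.082], 0.97), ([0.621, -0.062, 0.086], 0.93), ([0.634, -0.008, 0.083], 0.71)]
amber_bottle [([0.599, 0.346, -0.002], 0.87), ([0.63, 0.07, 0.14], 0.74), ([0.494, 0.34, 0.066], 0.44), ([0.479, 0.334, 0.0], 0.44)]
tray_flask [([0.501, -0.31, 0.004], 0.89), ([0.759, -0.249, 0.003], 0.52)]
flask [([0.417, -0.016, 0.001], 0.8)]
tip_box [([0.764, 0.238, 0.001], 0.78)]
mouse [([0.757, -0.249, 0.006], 0.67)]
1.6
```

View pics/top0.png

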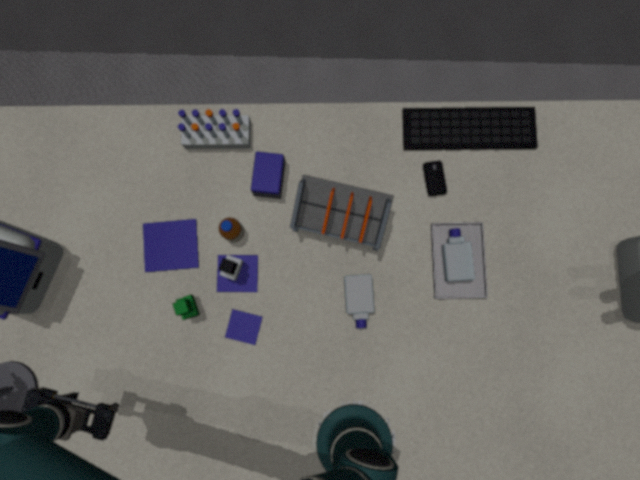

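View pics/side0.png

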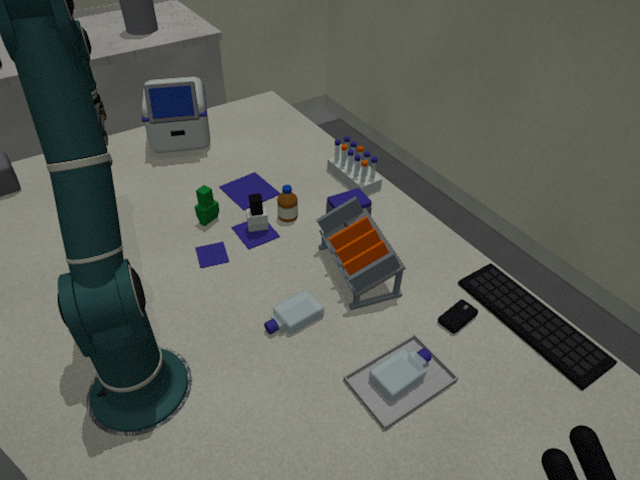

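Top view: the white gauge stands at about (231,267) on the mid-sized blue pad (237,273). The look-alikes are the green block (186,307), the large pad (171,245) and the small pad (244,327). The rack is at (342,212), with its end wall at (382,220). The white block on the middle pad is the one meant. Next I refine its pose from depth and check it in a crop.

```bash
cat > h.py <<'E'
import numpy as np, cv2
from station import env, effector, solver, viewer, workorder, search_frame, tip_of
def cloud(c, d):
    i=viewer.camera_info(c); K=np.array(i["intrinsics"]); v,u=np.mgrid[:480,:640]
    P=np.stack([(u-K[0,2])/K[0,0]*d, -(v-K[1,2])/K[1,1]*d, -d],-1)
    W=P@np.array(i["rotation"]).T+np.array(i["eye"]); W[d<=0]=np.nan; return W
def bedR(yaw,t=np.radians(25)):
    c,s=np.cos(yaw),np.sin(yaw); Y=np.array([-s,c,0]); Z=np.array([-np.sin(t)*c,-np.sin(t)*s,np.cos(t)])
    return np.stack([np.cross(Y,Z),Y,Z],1)
E
python3 - <<'E'
from h import *
for c in("top","side"):
    d=np.load(f"pics/{c}0.npy"); p=cv2.imread(f"pics/{c}0.png"); W=cloud(c,d)
    z=W[...,2]; print(c,"bench z",np.nanmedian(z[(abs(W[...,0]-.5)<.05)&(abs(W[...,1]-.15)<.04)]))
    near=np.hypot(W[...,0]-.492,W[...,1]-.342)<.06
    for lo,hi in((.10,.15),(.06,.09)):
        m=near&(z>lo)&(z<hi); q=W[m]; r=cv2.minAreaRect((q[:,:2]*1000).astype(np.float32)); print(lo,len(q),np.median(q[:,2]),r)
    hsv=cv2.cvtColor(p,cv2.COLOR_BGR2HSV)
    m=(abs(hsv[...,0].astype(int)-124)<14)&(hsv[...,1]>120)&(abs(W[...,0]-.48)<.09)&(abs(W[...,1]-.335)<.075)&(z<.02)&(z>-.012)
    q=W[m]; print("pad",len(q),np.median(q[:,2]),cv2.minAreaRect((q[:,:2]*1000).astype(np.float32)))
    # dividers: orange
    R=bedR(np.radians(-13.1)); o=np.array([.646,.032,.085]); B=(W-o)@R
    near=(abs(B[...,0])<.09)&(abs(B[...,1])<.15)
    top=near&(B[...,2]>.05)&(B[...,2]<.075)
    h,e=np.histogram(B[top][:,1],np.arange(-.15,.15,.004)); print("ridge y(mm)",[(int(round(a*1000)),int(n)) for a,n in zip(e+.002,h) if n>3])
    fl=near&(abs(B[...,2])<.012); q=W[fl]; n=np.linalg.svd(q-q.mean(0))[2][2]; n*=np.sign(n[2]); print("bed plane",len(q),n.round(3),"tilt",np.degrees(np.arccos(n[2])),"yaw",np.degrees(np.arctan2(-n[1],-n[0])),"z off",np.median(B[fl][:,2]))
    m=near&(hsv[...,0]<15)&(hsv[...,1]>150)&(B[...,2]>.045); 
    for k in range(1): 
        q=B[m]; l=np.histogram(q[:,1],np.arange(-.15,.15,.003)); print("orange",[(int(round(a*1000)),int(n)) for a,n in zip(l[1]+.0015,l[0]) if n])
    a=cv2.resize(p[190:300,190:400] if c=="top" else p[180:310,220:420],None,fx=3.6,fy=3.6,interpolation=cv2.INTER_CUBIC)
    cv2.imwrite(f"pics/{c}0c.png",a)
E
```

```text
top bench z -0.0007811134647055518
0.1 203 0.12475641914287938 ((487.98004150390625, 342.5107116699219), (36.88713073730469, 35.27581787109375), 71.35487365722656)
0.06 180 0.06928139415463119 ((487.94390869140625, 342.27581787109375), (44.76549530029297, 59.58341598510742), 69.78961944580078)
pad 837 0.003246085297801793 ((476.4993896484375, 334.2420959472656), (112.4672622680664, 100.04139709472656), 89.43494415283203)
ridge y(mm) [(-124, 19), (-120, 76), (-116, 69), (-112, 68), (-72, 40), (-68, 71), (-64, 30), (-20, 58), (-16, 65), (-12, 11), (32, 54), (36, 66), (40, 17), (116, 75), (120, 73), (124, 66), (128, 15)]
bed plane 3879 [-0.405  0.099  0.909] tilt 24.62698963011327 yaw -13.805501941430348 z off 0.0013145410206900647
orange [(-73, 9), (-70, 51), (-67, 49), (-64, 30), (-22, 8), (-19, 49), (-16, 48), (-13, 9), (32, 37), (35, 49), (38, 29)]
side bench z 0.0012305746955341146
0.1 182 0.12364917163582312 ((491.16015625, 339.1811218261719), (41.37099075317383, 36.17668533325195), 69.2181167602539)
0.06 201 0.07149815124033043 ((490.70172119140625, 337.8506774902344), (47.668609619140625, 59.50389862060547), 69.37158203125)
pad 613 0.004992665494901072 ((478.38427734375, 330.1958923339844), (120.90234375, 107.94729614257812), 87.9093246459961)
ridge y(mm) [(-128, 15), (-124, 138), (-120, 90), (-116, 66), (-112, 21), (-76, 56), (-72, 121), (-68, 44), (-64, 11), (-24, 72), (-20, 105), (-16, 35), (-12, 4), (28, 52), (32, 106), (36, 41), (40, 5), (112, 68), (116, 83), (120, 60), (124, 20), (128, 5)]
bed plane 1229 [-0.408  0.093  0.908] tilt 24.743508651632055 yaw -12.803971969475038 z off 0.001710334327455377
orange [(-115, 5), (-112, 5), (-109, 2), (-76, 35), (-73, 148), (-70, 68), (-67, 31), (-64, 9), (-25, 31), (-22, 114), (-19, 83), (-16, 31), (-13, 6), (26, 4), (29, 61), (32, 104), (35, 46), (38, 2), (41, 1)]
```

View pics/top0c.png

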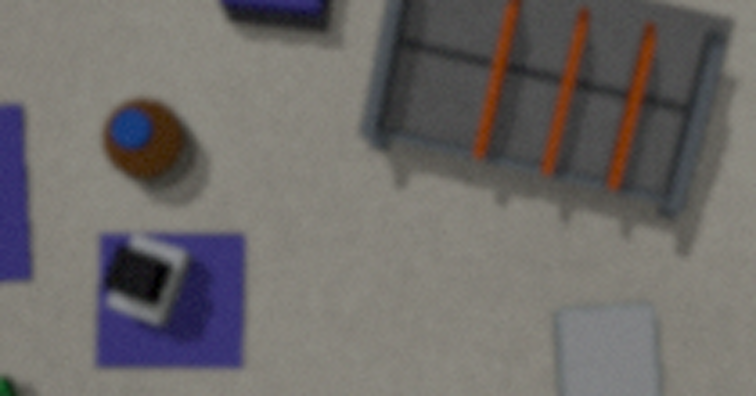

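The crop shows the white block with its black handle at crop (140,275), on the mid-sized pad, so the choice holds. Measured values:
- **Gauge:** centre (0.4895, 0.3405), yaw about -20°.
- **Pad:** centre (0.4775, 0.332).

Next I refine the rack yaw, check that the arm can reach every pose, and pick.

```bash
cat >> h.py <<'E'
def toolR(Y,Z):  # tool y, tool z
    Z=Z/np.linalg.norm(Z); Y=Y-Z*(Y@Z); Y/=np.linalg.norm(Y); return np.stack([np.cross(Y,Z),Y,Z],1)
O=np.array([.646,.032,.085])
def slices(c,p,d,yaw):
    W=cloud(c,d); B=(W-O)@bedR(yaw); hsv=cv2.cvtColor(p,cv2.COLOR_RGB2HSV)
    near=(abs(B[...,0])<.075)&(B[...,2]>.052)&(B[...,2]<.072)
    return B, near, (hsv[...,0]<15)&(hsv[...,1]>150)
E
python3 - <<'E'
from h import *
yaw=np.radians(-13.1)
for c in("top","side"):
    p=cv2.imread(f"pics/{c}0.png")[:,:,::-1].copy(); B,near,org=slices(c,p,np.load(f"pics/{c}0.npy"),yaw)
    for nm,y0,m in(("wall-",-.12,near),("d1",-.07,near&org),("d2",-.018,near&org),("d3",.034,near&org),("wall+",.12,near)):
        q=B[m&(abs(B[...,1]-y0)<.015)]; q=q[abs(q[:,0])<.055]
        b=np.polyfit(q[:,0],q[:,1],1); print(c,nm,len(q),"dyaw deg %.2f"%np.degrees(np.arctan(b[0])),"y %.1f sd %.1f"%(b[1]*1e3,1e3*np.std(q[:,1]-np.polyval(b,q[:,0]))))
g=np.array([.4895,.3405,0]); a=np.radians(-20.2)
for s in(1,-1):
    Rp=toolR(s*np.array([-np.sin(a),np.cos(a),0]),np.array([0,0,-1.])); Rb=bedR(yaw); Rr=toolR(s*Rb[:,1],-Rb[:,2])
    f=lambda q:None if q is None else np.round(q,2).tolist()
    print(s,f(solver.inverse_kinematics(g+[0,0,.3],Rp)),f(solver.inverse_kinematics(g+[0,0,.08],Rp)))
    for y in(-.0905,.0135):
        for h in(.075,.16,.2): print("  slot",y,h,f(solver.inverse_kinematics(O+Rb@[0,y,h],Rr)))
E
```

```text
top wall- 194 dyaw deg -0.76 y -116.8 sd 3.6
top d1 128 dyaw deg -0.46 y -68.4 sd 2.4
top d2 107 dyaw deg -0.73 y -18.0 sd 2.1
top d3 103 dyaw deg -0.76 y 34.4 sd 2.0
top wall+ 190 dyaw deg -0.66 y 120.3 sd 3.7
side wall- 261 dyaw deg -0.59 y -120.5 sd 4.0
side d1 193 dyaw deg -0.85 y -71.7 sd 2.9
side d2 174 dyaw deg -0.63 y -20.5 sd 2.7
side d3 139 dyaw deg -0.68 y 31.3 sd 2.4
side wall+ 185 dyaw deg -0.32 y 117.0 sd 4.0
1 [-0.79, 0.3, 0.16, 1.65, -0.05, 1.19, 0.6] [-0.75, 0.54, 0.11, 1.84, -0.09, 0.76, 0.63]
  slot -0.0905 0.075 [-0.31, 0.28, 0.32, 2.15, 0.06, 0.3, 1.27]
  slot -0.0905 0.16 [-0.68, 0.09, 0.67, 2.18, 0.11, 0.47, 1.23]
  slot -0.0905 0.2 [-0.85, -0.02, 0.8, 2.17, 0.25, 0.58, 1.11]
  slot 0.0135 0.075 [-0.59, 0.34, 0.41, 2.09, 0.16, 0.35, 0.98]
  slot 0.0135 0.16 [-0.75, 0.16, 0.53, 2.1, 0.23, 0.52, 0.92]
  slot 0.0135 0.2 [-0.82, 0.07, 0.56, 2.09, 0.29, 0.62, 0.87]
-1 [-1.57, 0.61, 1.36, 1.7, -0.61, 1.35, -2.02] [-1.51, 1.04, 1.34, 1.89, -1.1, 1.21, -1.69]
  slot -0.0905 0.075 [-0.47, 0.3, 0.51, 2.16, -0.15, 0.29, -1.68]
  slot -0.0905 0.16 [-0.6, 0.09, 0.59, 2.17, 0.13, 0.47, -1.93]
  slot -0.0905 0.2 [-0.55, -0.0, 0.49, 2.16, 0.23, 0.58, -2.02]
  slot 0.0135 0.075 [-0.92, 0.42, 0.83, 2.11, -0.38, 0.36, -1.67]
  slot 0.0135 0.16 [-0.71, 0.16, 0.48, 2.1, 0.25, 0.53, -2.24]
  slot 0.0135 0.2 [-0.66, 0.07, 0.39, 2.09, 0.31, 0.62, -2.3]
```

Rack yaw comes out at about -13.7°, and all poses are reachable with tool y = +bed y. Now I pick the gauge up.

```bash
cat >> h.py <<'E'
YAW=np.radians(-13.7); RB=bedR(YAW); RR=toolR(RB[:,1],-RB[:,2]); L=.075  # foot is L beyond TCP
def foot(y,h,x=0.): return O+RB@np.array([x,y,h+L])     # TCP for foot at bed coords
def state():
    s=env.sense(); b=RB.T@(np.array(s["ee_pos"])-O); return b-[0,0,L], RB.T@np.array(s["wrist_force"]), RB.T@np.array(s["moment"]), s
E
python3 - <<'E'
from h import *
g=np.array([.4895,.3405,0]); a=np.radians(-20.2)
Rp=toolR(np.array([-np.sin(a),np.cos(a),0]),np.array([0,0,-1.]))
env.reach(g+[0,0,.24],Rp); env.movel(g+[0,0,.079],rate=.12); print(env.sense()["wrist_force"])
effector.grasp(45); s=env.sense(); print(s["t"],s["gripper_width"],s["grasp_force"],s["ee_pos"])
env.movel(g+[0,0,.30],rate=.2)
env.movel(foot(-.0885,.10),RR,rate=.2)
f=state(); print(f[:3],f[3]["t"],f[3]["gripper_width"],f[3]["joint_positions"])
for c in("top","side"):
    p,d=viewer.read_camera(c); cv2.imwrite(f"pics/{c}1.png",p[:,:,::-1]); np.save(f"pics/{c}1.npy",d)
p=cv2.imread("pics/side1.png"); cv2.imwrite("pics/side1c.png",cv2.resize(p[120:330,200:440],None,fx=2.8,fy=2.8))
E
```

```text
[ 0.09631369 -0.15204269  0.51717602]
5.5833 0.0356614812529952 44.99459266662598 [0.48949681 0.34055992 0.078993  ]
(array([ 5.69408244e-05, -8.77470928e-02,  1.00115979e-01]), array([-0.55525958,  0.82591955, -1.94207104]), array([ 0.05929603,  0.71273624, -0.02794893])) 8.925 0.0354509049255975 [-0.45001065  0.05779278  0.39538228  2.16043505  0.20721489  0.51805528
  1.11391019]
```

View pics/side1c.png

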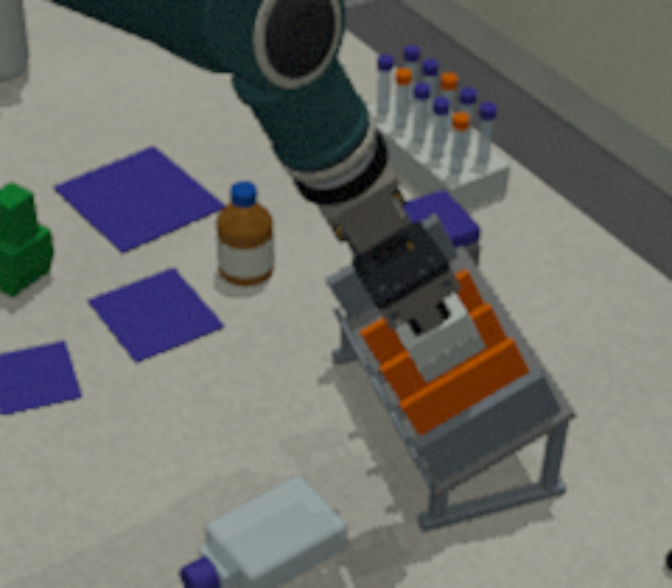

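The gauge is held square above slot 1 and the pad is now empty, at crop (155,315). Next I feel for the wall with the nose partway in.

Run:
```python
from h import *
env.movel(foot(-.0925,.07),RR,rate=.1); env.pause(.3); b0,f0,m0,s=state(); print("base",b0.round(4),f0.round(2),m0.round(3),s["t"])
env.movel(foot(-.0925,.040),RR,rate=.06); env.pause(.2); b,f,m,s=state(); print("in",b.round(4),(f-f0).round(2),s["t"])
y=-.0925
for k in range(16):
    y-=.0007; env.movel(foot(y,.040),RR,rate=.02); b,f,m,s=state(); df=f-f0
    print("%.4f %.4f"%(y,b[1]),df.round(1),(m-m0).round(3),round(s["t"],2))
    if df[1]>6: break
np.save("base.npy",np.r_[f0,m0])
```

```text
base [ 0.0003 -0.0922  0.0705] [-0.69 -0.08 -2.2 ] [0.002 0.649 0.025] 9.775
in [ 0.0002 -0.0925  0.0403] [-0.11 -0.11  1.01] 10.625
-0.0932 -0.0932 [0.2 0.6 1.1] [-0.042  0.007 -0.012] 10.88
-0.0939 -0.0940 [ 0.5 -0.5 -0.6] [ 0.09  -0.019 -0.042] 11.12
-0.0946 -0.0947 [ 0.1 -0.2 -0. ] [ 0.021  0.047 -0.068] 11.38
-0.0953 -0.0954 [-0.2  0.8  0.4] [ 0.013 -0.006 -0.04 ] 11.62
-0.0960 -0.0959 [0.4 1.1 0.3] [ 0.152  0.006 -0.065] 11.88
-0.0967 -0.0960 [-0.7  2.9  0.1] [ 0.826  0.088 -0.051] 12.12
-0.0974 -0.0962 [-1.   5.1  0.1] [ 1.529  0.139 -0.073] 12.38
-0.0981 -0.0963 [-1.   6.8  0.2] [ 1.921  0.196 -0.072] 12.62
```

The wall shows up at bed y = -0.1121, which agrees with vision. Now I press into slot 1 with a slight bias toward the wall.

```bash
cat >> h.py <<'E'
def press(ycmd,h0,fz=22,bias=None,target=None,log=True):
    """descend from h0 in steps to bed contact; if target given, trim ycmd so sensed y holds target"""
    B=np.load("base.npy"); h=h0; rows=[]
    while h>-.010:
        h-=.004 if h>.004 else .0015
        env.movel(foot(ycmd,h),RR,rate=.03); b,f,m,s=state(); df=f-B[:3]; dm=m-B[3:]
        if target is not None and h<.03: ycmd+=np.clip(target-b[1],-.0008,.0008)*.7
        rows.append((h,ycmd)); 
        if log: print("h %.4f y %.4f |"%(h,ycmd),b.round(4),df.round(1),dm.round(2),round(s["t"],1))
        if df[2]>fz or abs(df[1])>25: break
    env.pause(.3); b,f,m,s=state(); print("end",b.round(5),(f-B[:3]).round(1),(m-B[3:]).round(2),s["t"]); return ycmd,h
E
python3 - <<'E'
from h import *
env.movel(foot(-.0925,.040),RR,rate=.03)
env.movel(foot(-.0915,.034),RR,rate=.03)
press(-.0915,.034)
E
```

```text
h 0.0300 y -0.0915 | [ 0.     -0.092   0.0298] [-0.1 -1.4 -0.1] [-0.7  -0.18 -0.1 ] 13.6
h 0.0260 y -0.0915 | [ 0.0004 -0.0909  0.0259] [ 1. -0. -1.] [ 0.04 -0.29 -0.06] 13.9
h 0.0220 y -0.0915 | [ 0.0005 -0.0903  0.0219] [ 1.2  3.5 -1.9] [ 0.96 -0.55 -0.15] 14.2
h 0.0180 y -0.0915 | [ 0.0002 -0.0903  0.0177] [ 2.3  5.5 -3. ] [ 1.42 -0.5  -0.24] 14.4
h 0.0140 y -0.0915 | [ 0.0001 -0.0903  0.0137] [ 1.5  6.9 -2.1] [ 1.56 -0.46 -0.25] 14.7
h 0.0100 y -0.0915 | [-0.     -0.0903  0.0097] [ 1.7  5.7 -2.4] [ 1.49 -0.45 -0.26] 15.0
h 0.0060 y -0.0915 | [-0.0001 -0.0903  0.0057] [ 0.9  4.9 -2.6] [ 1.54 -0.42 -0.28] 15.3
h 0.0020 y -0.0915 | [-0.0001 -0.0903  0.0017] [ 2.   6.  -3.1] [ 1.46 -0.38 -0.21] 15.6
h 0.0005 y -0.0915 | [-0.0001 -0.0903  0.0007] [-0.5  4.9  5.9] [ 1.35 -0.09 -0.29] 15.8
h -0.0010 y -0.0915 | [-0.     -0.0903  0.0006] [-4.1  4.1 27.1] [ 1.    0.87 -0.2 ] 16.1
end [ 1.000e-05 -9.024e-02  5.700e-04] [-3.8  4.2 26.1] [ 1.    0.9  -0.17] 16.375
```

Slot 1 seats cleanly: bed contact at h≈0.6 mm, block against the wall at y=-0.0903. A small moment about z hints at a slight yaw error, so I check that while still in contact with the wall.

Run:
```python
from h import *
from scipy.spatial.transform import Rotation as Ro
B=np.load("base.npy")
env.movel(foot(-.0915,.004),RR,rate=.03)
for a in(0,-.5,-1,-1.5,0):
    R=Ro.from_rotvec(RB[:,2]*np.radians(a)).as_matrix()@RR
    env.movel(foot(-.0915,.004),R,rate=.03); env.pause(.15); b,f,m,s=state()
    Rs=RR.T@np.array(s["tcp_rot"]); print(a,"real yaw %.2f"%np.degrees(Ro.from_matrix(np.array(s["tcp_rot"])@RR.T).as_rotvec()@RB[:,2]),b.round(5),(f-B[:3]).round(1),(m-B[3:]).round(3),round(s["t"],2))
```

```text
0 real yaw 0.07 [-0.00041 -0.09025  0.00403] [0.1 5.1 3.5] [ 1.409  0.112 -0.206] 17.09
-0.5 real yaw -0.34 [-0.00034 -0.09026  0.00401] [-0.7  5.6  5. ] [ 1.363 -0.013  0.227] 17.49
-1 real yaw -0.81 [-0.00021 -0.09005  0.00399] [0.5 6.  3.2] [ 1.416 -0.132  0.315] 17.89
-1.5 real yaw -1.29 [-7.000e-05 -8.987e-02  3.980e-03] [0.6 5.8 2.8] [ 1.548 -0.223  0.319] 18.29
0 real yaw 0.08 [-0.00044 -0.09023  0.00391] [-0.1  5.2  2.9] [ 1.55  -0.035 -0.175] 18.69
```

The block is aligned at about -0.25°. My yaw test may have spread divider 1 by about a millimetre, so I measure the play in the slot.

```bash
sed -i 's/^YAW=.*$/YAW=np.radians(-13.95); RB=bedR(YAW); RR=toolR(RB[:,1],-RB[:,2]); L=.075/' h.py
python3 - <<'E'
from h import *
B=np.load("base.npy")
for y in np.arange(-.0913,-.0875,.0004):
    env.movel(foot(y,.004),RR,rate=.03); b,f,m,s=state()
    print("%.4f"%y,b.round(5),(f-B[:3]).round(1),(m-B[3:]).round(2),round(s["t"],2))
    if (m-B[3:])[0]<-.35: break
E
```

```text
-0.0913 [-0.0002  -0.09038  0.00385] [-0.2  5.1  0.2] [ 1.46 -0.23  0.03] 18.94
-0.0909 [-0.00021 -0.09038  0.00384] [ 0.2  5.7 -0.2] [ 1.4  -0.18  0.07] 19.19
-0.0905 [-0.00015 -0.09034  0.00386] [ 0.7  4.4 -2. ] [ 1.31 -0.22  0.12] 19.44
-0.0901 [-0.0002  -0.09032  0.00391] [ 0.3  3.6 -1.1] [ 1.01 -0.12  0.09] 19.69
-0.0897 [-0.00022 -0.09025  0.00395] [0.7 2.3 0.1] [ 0.6  -0.12  0.08] 19.94
-0.0893 [-0.00038 -0.09019  0.00393] [ 0.1 -0.2  0.7] [-0.01 -0.02 -0.02] 20.19
-0.0889 [-0.00026 -0.0894   0.00393] [-0.6 -0.2  0. ] [-0.15 -0.03  0.03] 20.44
-0.0885 [-0.00025 -0.08937  0.00392] [-0.9 -2.8  0.9] [-0.71  0.08  0.08] 20.69
```

Play is about 0.85 mm, too loose for my liking. I nudge divider 1 back from the other side with the narrow nose, touching nothing else, then gauge slot 1 again with the corrected yaw.

Run:
```python
from h import *
B=np.load("base.npy")
def st(t):
    b,f,m,s=state(); print(t,b.round(5),(f-B[:3]).round(1),(m-B[3:]).round(2),round(s["t"],2)); return b
env.movel(foot(-.0899,.004),RR,rate=.03); env.movel(foot(-.0899,.068),RR,rate=.1)
env.movel(foot(-.0413,.068),RR,rate=.1); env.pause(.2); st("over2"); env.movel(foot(-.0413,.040),RR,rate=.08); env.pause(.2); st("in2")
y=-.0435
for k in range(8):
    env.movel(foot(y,.040),RR,rate=.02); b=st("push %.4f"%y)
    if b[1]<-.0455: break
    y-=.0007
env.movel(foot(-.0425,.040),RR,rate=.03); env.movel(foot(-.0425,.068),RR,rate=.1); env.movel(foot(-.0922,.068),RR,rate=.1); env.pause(.2); st("over1")
env.movel(foot(-.0922,.036),RR,rate=.06)
yc,h=press(-.0915,.034)
```

```text
over2 [ 3.000e-05 -4.223e-02  6.794e-02] [-0.5 -0.2  0.4] [-0.05 -0.02 -0.04] 22.57
in2 [ 0.00035 -0.04117  0.04038] [ 0.4 -0.1  0.8] [ 0.02 -0.   -0.01] 23.27
push -0.0435 [ 0.00029 -0.04328  0.04028] [-0.5  0.7  0.5] [ 0.2  -0.01  0.03] 23.52
push -0.0442 [ 0.00029 -0.04351  0.04024] [0.3 2.2 2.2] [ 0.67 -0.   -0.03] 23.77
push -0.0449 [ 0.00029 -0.04445  0.0402 ] [-0.7  2.6  4.1] [ 0.83  0.   -0.02] 24.02
push -0.0456 [ 0.00025 -0.04553  0.04008] [0.5 3.5 3.8] [ 0.82 -0.1   0.  ] 24.27
over1 [-5.000e-05 -9.140e-02  6.792e-02] [ 0.2 -0.3  0.7] [-0.05 -0.01  0.01] 25.81
h 0.0300 y -0.0915 | [-0.0001 -0.0915  0.0299] [0.  0.2 1.1] [-0.01 -0.03  0.09] 26.8
h 0.0260 y -0.0915 | [ 0.0004 -0.0911  0.026 ] [0.3 1.9 1. ] [ 0.44 -0.2   0.03] 27.1
h 0.0220 y -0.0915 | [ 0.0008 -0.0904  0.0221] [2.  4.4 0.3] [ 1.16 -0.49  0.07] 27.4
h 0.0180 y -0.0915 | [ 0.0004 -0.0904  0.0178] [ 1.5  5.6 -1.1] [ 1.59 -0.46  0.07] 27.7
h 0.0140 y -0.0915 | [ 0.0001 -0.0904  0.0137] [ 1.9  5.6 -3.3] [ 1.66 -0.47  0.11] 28.0
h 0.0100 y -0.0915 | [ 0.0001 -0.0904  0.0097] [ 1.5  6.6 -2.3] [ 1.65 -0.48  0.05] 28.3
h 0.0060 y -0.0915 | [ 0.     -0.0904  0.0056] [ 1.8  6.  -1. ] [ 1.54 -0.37  0.12] 28.5
h 0.0020 y -0.0915 | [ 0.     -0.0904  0.0016] [ 2.   6.1 -1.8] [ 1.56 -0.44  0.1 ] 28.8
h 0.0005 y -0.0915 | [ 0.     -0.0904  0.0005] [0.6 6.8 2.6] [ 1.42 -0.21  0.09] 29.1
h -0.0010 y -0.0915 | [ 0.0001 -0.0904  0.0004] [-3.8  4.9 25.2] [0.84 0.75 0.16] 29.3
end [ 0.00011 -0.09038  0.00038] [-3.7  4.2 24.4] [0.82 0.71 0.07] 29.625
```

Slot 1 is re-gauged exactly, with the moment near zero. Now slot 2, holding the sensed y at 52 mm past slot 1.

```bash
sed -i 's/h<.03: ycmd+=np.clip(target-b\[1\],-.0008,.0008)\*.7/h<.05: ycmd+=np.clip(target-b[1],-.0008,.0008)*.6/' h.py
cat > slot.py <<'E'
from h import *
import sys
yfrom,T=float(sys.argv[1]),float(sys.argv[2])
env.movel(foot(yfrom,.004),RR,rate=.03); env.movel(foot(yfrom,.070),RR,rate=.12)
env.movel(foot(T,.070),RR,rate=.1); env.movel(foot(T,.046),RR,rate=.08); env.pause(.2)
press(T,.046,target=T)
E
python3 slot.py -.0902 -.0380
```

```text
h 0.0420 y -0.0379 | [-0.0001 -0.0381  0.0419] [ 0.  -0.2 -0.5] [-0.11  0.02 -0.04] 32.3
h 0.0380 y -0.0376 | [-0.0001 -0.0386  0.0377] [-0.  -2.4  0.4] [-0.69 -0.14 -0.03] 32.5
h 0.0340 y -0.0376 | [-0.     -0.0379  0.0337] [ 0.4 -3.  -0.5] [-0.86 -0.24 -0.02] 32.8
h 0.0300 y -0.0379 | [-0.0001 -0.0376  0.0298] [ 0.5 -2.3  1. ] [-0.7  -0.16 -0.06] 33.1
h 0.0260 y -0.0380 | [-0.0001 -0.0378  0.0258] [-0.2 -2.2  0.2] [-0.63 -0.15  0.03] 33.4
h 0.0220 y -0.0381 | [-0.0003 -0.0379  0.0217] [ 1.  -2.  -0.7] [-0.47 -0.07  0.01] 33.7
h 0.0180 y -0.0382 | [-0.0002 -0.0379  0.0177] [-0.4 -0.2 -0.4] [-0.31  0.03  0.01] 34.0
h 0.0140 y -0.0382 | [-0.0001 -0.0379  0.0138] [ 0.1 -0.2 -0.1] [-0.16 -0.02 -0.02] 34.2
h 0.0100 y -0.0382 | [-0.0001 -0.0379  0.0098] [ 0.7 -0.1  0.2] [-0.11  0.04 -0.04] 34.5
h 0.0060 y -0.0382 | [-0.0001 -0.0382  0.0058] [-1.2  0.3  1.1] [-0.04  0.02  0.  ] 34.8
h 0.0020 y -0.0380 | [-0.0001 -0.0382  0.0018] [ 0.2 -0.3 -0.2] [-0.02 -0.    0.  ] 35.1
h 0.0005 y -0.0381 | [ 0.0002 -0.038   0.0005] [-0.6 -0.3  0.4] [-0.   -0.07 -0.03] 35.3
h -0.0010 y -0.0380 | [ 0.0002 -0.038   0.0005] [-3.9 -2.1 22.6] [-0.59  0.84 -0.  ] 35.6
end [ 0.00021 -0.03803  0.00045] [-3.5 -1.6 22.7] [-0.57  0.87  0.06] 35.8917
```

```bash
python3 slot.py -.0380 .0142
```

```text
h 0.0420 y 0.0142 | [-0.0001  0.0142  0.0419] [-0.9  1.   0.2] [-0.02 -0.02 -0.02] 38.5
h 0.0380 y 0.0146 | [-0.0002  0.0136  0.0377] [ 0.1 -1.8  0.8] [-0.47 -0.03 -0.06] 38.8
h 0.0340 y 0.0147 | [-0.0001  0.014   0.0337] [ 0.2 -1.9 -0.6] [-0.88 -0.12 -0.  ] 39.1
h 0.0300 y 0.0145 | [-0.      0.0146  0.0298] [ 0.1 -2.7  1. ] [-0.74 -0.14  0.05] 39.4
h 0.0260 y 0.0142 | [-0.0001  0.0146  0.0258] [ 0.3 -2.  -0.2] [-0.65 -0.15  0.01] 39.6
h 0.0220 y 0.0141 | [-0.0003  0.0145  0.0217] [ 0.3 -0.9 -1. ] [-0.47 -0.06  0.03] 39.9
h 0.0180 y 0.0139 | [-0.0002  0.0144  0.0178] [-0.1 -0.1  0.5] [-0.19 -0.03  0.01] 40.2
h 0.0140 y 0.0139 | [-0.      0.0143  0.0139] [0.4 0.5 0.6] [ 0.02  0.02 -0.03] 40.5
h 0.0100 y 0.0139 | [-0.      0.0142  0.0098] [0.6 0.3 0. ] [ 0.14  0.03 -0.07] 40.8
h 0.0060 y 0.0139 | [-0.      0.0142  0.0058] [-0.   1.3 -0.4] [ 0.29 -0.02  0.02] 41.1
h 0.0020 y 0.0140 | [-0.      0.0142  0.0018] [-0.1  1.3  0.8] [ 0.37  0.02 -0.  ] 41.4
h 0.0005 y 0.0140 | [0.0001 0.0141 0.0006] [-0.1  0.7  0.8] [ 0.37 -0.01  0.01] 41.6
h -0.0010 y 0.0140 | [0.0002 0.0142 0.0005] [-4.1 -0.9 22.3] [-0.36  0.85  0.01] 41.9
end [0.00019 0.01416 0.00053] [-4.3 -0.4 21.6] [-0.36  0.81  0.1 ] 42.15
```

All three slots are set. Now the block goes back to the middle of the pad.

Run:
```python
from h import *
env.movel(foot(.0140,.004),RR,rate=.03); env.movel(foot(.0140,.12),RR,rate=.12)
P=np.array([.4775,.332,0]); a=np.radians(-1.5); Rp=toolR(np.array([-np.sin(a),np.cos(a),0]),np.array([0,0,-1.]))
env.movel(P+[0,0,.26],Rp,rate=.2); env.movel(P+[0,0,.09],Rp,rate=.12); env.pause(.3)
f0=np.array(env.sense()["wrist_force"]); z=.083
while z>.070:
    env.movel(P+[0,0,z],Rp,rate=.02); s=env.sense(); df=np.array(s["wrist_force"])-f0
    print(round(z,4),np.round(s["ee_pos"],4),df.round(1),round(s["t"],2))
    if df[2]>3: break
    z-=.0012
effector.release(); env.pause(.2); env.movel(P+[0,0,.24],Rp,rate=.15)
q=np.array(env.sense()["joint_positions"]); q[0]-=.5; env.goto_joints(q)
for c in("top","side"):
    p,d=viewer.read_camera(c); cv2.imwrite(f"pics/{c}2.png",p[:,:,::-1]); np.save(f"pics/{c}2.npy",d)
    B,near,org=slices(c,p,d,YAW)
    for nm,y0,m in(("wall-",-.118,near),("d1",-.064,near&org),("d2",-.012,near&org),("d3",.040,near&org)):
        k=B[m&(abs(B[...,1]-y0)<.015)]; k=k[abs(k[:,0])<.055]; print(c,nm,len(k),"y %.1f"%(k[:,1].mean()*1e3))
    W=cloud(c,d); r=np.hypot(W[...,0]-.4775,W[...,1]-.332)<.07
    for lo,hi in((.10,.15),(.06,.09)):
        k=W[r&(W[...,2]>lo)&(W[...,2]<hi)]; print(lo,len(k),np.median(k[:,2]),cv2.minAreaRect((k[:,:2]*1000).astype(np.float32)))
print(env.sense()["t"])
p=cv2.imread("pics/side2.png"); cv2.imwrite("pics/side2c.png",cv2.resize(p[130:410,180:480],None,fx=2,fy=2,interpolation=cv2.INTER_CUBIC))
```

```text
0.083 [0.4774 0.3319 0.0828] [-0.7 -0.3  0.2] 47.51
0.0818 [0.4775 0.332  0.0818] [ 0.3  0.7 -0.1] 47.76
0.0806 [0.4775 0.332  0.0805] [ 0.6 -0.4  0.3] 48.01
0.0794 [0.4775 0.332  0.0793] [-0.1 -0.9  0.5] 48.26
0.0782 [0.4777 0.3322 0.0789] [-1.9 -0.9  6.7] 48.51
top wall- 193 y -117.2
top d1 124 y -63.6
top d2 102 y -11.9
top d3 107 y 40.3
0.1 204 0.12465923169476867 ((475.664794921875, 332.423828125), (34.883270263671875, 35.935176849365234), 0.2623123228549957)
0.06 177 0.06926147388832815 ((476.3273010253906, 333.0676574707031), (44.61678695678711, 59.082584381103516), 88.26052856445312)
side wall- 251 y -120.9
side d1 182 y -66.4
side d2 172 y -14.2
side d3 150 y 37.4
0.1 199 0.12355900621485083 ((478.1421813964844, 330.5531005859375), (41.48116683959961, 36.51530075073242), 88.03271484375)
0.06 207 0.07101556921523766 ((476.1986389160156, 323.4302673339844), (44.82427978515625, 67.34590148925781), 69.95771026611328)
52.075
```

View pics/side2c.png

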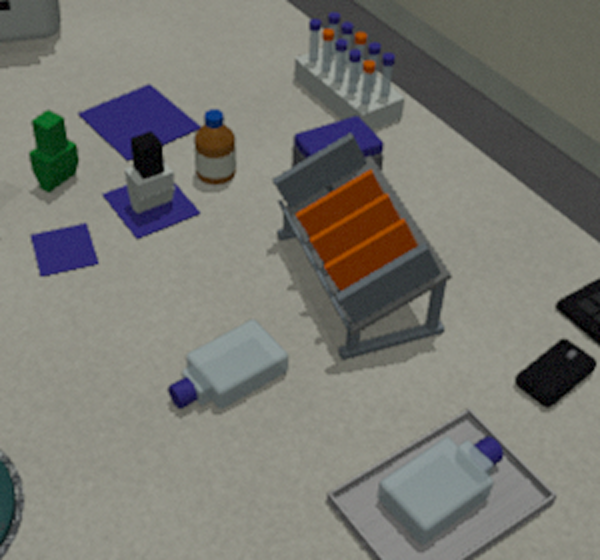

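View pics/top2.png

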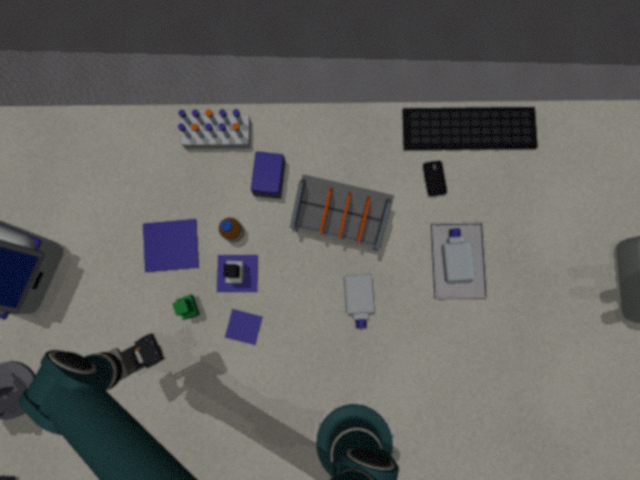

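The side crop shows the gauge standing upright on the middle pad at (150,185). The top view shows it at (234,271) and the other objects where they were. Divider spacing measures 51.7 and 52.2 mm from the top camera, and 52.2 and 51.6 mm from the side camera. All as asked, so I hand it in.

```bash
python3 -c "
from station import workorder; print(workorder.finish_job())"
```

```text
the job is handed in; nothing more can be done
None
```

The job is handed in at about 52 s: all three dividers are set in order and the gauge stands upright in the middle of its pad; slot 1 came out about 0.85 mm wide after a yaw check, so I nudged divider 1 back and re-gauged it before slot 2.

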